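Hold a sample paint tin in the bench pump clamp

TASK

Stand the small green-banded paint tin upright on the clamp's base plate between the V jaw and the sprung pad, in line with both, and let go of it. Then squeeze and open the two orange grips again and again until the pad meets the tin and presses it firmly into the V, gently enough not to dent it, and finish while still holding the grips squeezed (the clamp slackens if they are let go). Move the jaw only by the grips, never by pushing on it, and leave the jar, the big tin, the screwdriver and the brush alone.

Things in the scene. Friction and masses are not known exactly. Their poses are not given: they have to be found in the camera images.
- tin: small closed paint tin, upright cylinder, 60 mm diameter, 70 mm tall, bare metal with a green band and green lid, about 0.22 kg (varies by 30 percent). Origin at the centre of its underside, z up. It dents if the pad presses it with more than 25 N.
- clamp: bench clamp fixed to the bench: dark steel base plate 370 x 70 mm, top 8 mm above the bench. Origin at the centre of the plate's underside. Its x axis runs along the clamp from the pump grips (black housing) to the blue-backed V jaw; z up. The push rod (axis 43 mm high) may stick out behind to x = -218 mm; a rod guide at x = -45 mm is 38 mm high.
- seat (a point): on the base plate, 8 mm above the bench, at clamp x = 125 mm, y = 0: the centre of the tin's underside when the tin is fully in the V. Axes as the clamp. The V's two rubber faces open towards the grips, 58 mm high over the bench, reaching at most 34 mm either side of the axis; a tin set down some mm short of the V is slid into it by the pad.
- grips (a point): the middle between the two orange grips, at clamp x = -120 mm, y = 0, 105 mm above the bench; it stays put while they are squeezed. Axes as the clamp. The black pump housing below spans clamp x = -167 to -73 mm, 44 mm wide, and with its rails is 73 mm high.
- jaw: steel push rod (14 mm square) with its rack and the blue moving jaw plate (48 mm wide, top 64 mm high). Axes as the clamp; its origin is the clamp's origin when the rod is fully back, and moves 0 to 85 mm along clamp +x with the rod; starts at 0 to 30 mm. A hidden ratchet of 6 mm teeth drives it 18 to 24 mm per full squeeze; 3 N of friction holds it when the grips open.
- pad: black rubber pad, 40 mm wide, 36 mm tall, ahead of the blue moving jaw on an orange coil spring (1.2 N per mm, up to 27 mm of give). Origin at the centre of its pressing face, 43 mm above the bench; unpressed it lies at clamp x = 30 mm + the rod's travel. How far it is pushed back from there shows the pressure: 4 mm about 5 N, 10 mm 12 N, 20 mm 24 N.
- trigger (a joint): how far the two grips have closed towards each other, m: 0 open, 0.024 full stroke (stop). Return spring: 3 N (open) to 6.6 N (full stroke) on each grip; with the pad on the tin, squeeze beyond that and 3 N of friction goes newton for newton into the pad. A 20 N squeeze gives about 8 to 13 N on the tin and stalls short of the stop; reaching the stop means pump again.
- grip_rear: rear orange grip, an upright plate 10 mm thick along the clamp, 26 mm wide, standing on top of the housing from z = 72 to 134 mm over the bench. Origin on its mid-plane 70 mm above the bench, axes as the clamp; at clamp x = -148 mm when open, moves to +x when squeezed.
- grip_front: front orange grip, same plate; at clamp x = -92 mm when open, moves to -x when squeezed. The two grips together measure 66 mm over their outer faces when open, 42 mm fully squeezed; their middle stays at clamp x = -120 mm, y = 0. A gripper reaches them from above, one finger outside each.
- jar: bystander: yellow jar with yellow cap, 58 mm diameter, 85 mm tall; origin at the centre of its underside. Leave alone.
- big_tin: bystander: paint tin with a red band and red lid, 100 mm diameter, 120 mm tall; origin at the centre of its underside. Leave alone.
- screwdriver: bystander: screwdriver lying on the bench. Leave alone.
- brush: bystander: brush lying on the bench. Leave alone.
Not all that is in view belongs to the job. Leave any blue look-alike of the tin alone.

How it is judged:
By the outcome, as a careful person would: the job done as asked, in the order asked, and still so for the second after the job is handed in, while the arm keeps its last pose, push and grip.
It also fails if it takes over 45 s, if anything falls off the work surface, if the arm or the gripper's body presses on something with over 40 N, if the wrist force passes 120 N, or if a joint passes its speed limit or range.

ROBOT

A 6-joint arm with a two-finger parallel gripper is mounted at the origin on the work surface. World frame = base frame: x ahead of the robot, y to its left, z up, the work surface at z = 0. Lengths are in m, angles in degrees, forces in N, time in s.
With the tool pointing down it reaches from about 0.4 to 0.825 m from the base axis. Payload 7 kg.
Tool frame: the origin (TCP) lies between the finger pads; the fingertips stand 19 mm ahead of it and the grasp point (between the pads) is the TCP; x points along the fingers, y is the direction in which the jaws open and shut, and the axes are right-handed (so a half turn about x gives the same grasp; the last joint's range is limited). The gripper opens to 88 mm and grips with 3 to 60 N. Pads are 19 mm wide; open, the fingers measure 130 mm over their backs; the gripper's body (78 mm by 193 mm) begins 47 mm behind the grasp point.
Start: joints at [-52.477, 20.546, 0.682, 0, -70.136, -16.507], TCP at [0.242, -0.63, 0.246] pointing down, gripper open.
Joint ranges: [-176.03, 176.03], [-82.01, 121.73], [-58.28, 71.71], [-173.87, 95.51], [-174.79, -0.11], [-173.66, 173.66]. Speed limits (degrees/s): [136.94, 136.94, 172.46, 180, 180, 180].

INTERFACE

Orientations are given as [roll, pitch, yaw] about the fixed x, y, z axes, in that order (R = Rz(yaw) Ry(pitch) Rx(roll)).
In Python, from plant import r gives the robot as it stands.
- The arm moves only by the tool send_rows, never from a script. Its argument "plan" is a list of rows, each a list of 2 entries, a list of its own where there are three numbers: the shift along the tool's x, y, z scaled (see below), then the turn, a rotation vector about the tool's x, y, z scaled (see below). A call has exactly 5 rows; each row is the pose to reach, as a shift and turn from the pose measured when the call began, along the tool's axes at that moment; what a row does not reach only later rows make up. The controller multiplies each number of a shift by 0.15 m and each number of a turn by pi/4 rad. A row lasts 1/10 s, in which the tool goes at most 50 mm and 8.59 degrees, less where a joint would pass 70% of its speed; a pose out of reach is approached as far as the arm can. A call with a number of a shift or a turn outside -1 to 1 is refused whole. A call with a gripper value outside its range is refused whole. "jaw" is the opening, from -1 (shut) to 1 (fully open), so that 0 is half open, set as the call begins (left out, the last holds). The fingers move at their own pace and stop on an object; "force" is the grip in N (left out, the last holds). Time passes only in rows, so rows that repeat a pose let the fingers close, or fill a call up. It gives the time, the measured TCP pose, the force and the opening at its end, in the units of the state.
- r.get_state(): the state, without advancing time (a new reading comes with each control period).
- r.capture(name): name is "scene" or "top"; returns a dict with "color" (384x512x3 uint8, red, green, blue), "range_z" (384x512 float32, m along the optical axis (not along the pixel's ray), 0 where there is no reading), "mtx" (3x3 intrinsics, pixels), "pose" (4x4, takes a point from camera to world coordinates). Camera axes: x right, y down, z forward; pixel columns grow to the right and rows downward; lengths in m; the calibration is good to about 2 mm. A picture is of the moment at which its call begins.
- r.close_job(): hands the job in, once; it reports no verdict.
Trained networks look in a picture, given as the dict that the camera call returned (one of the last four; its "shot" number tells which), for a name from the list of things; names that differ only in an ending like _2 or _b are one class to them, and where a whole thing is asked for, a point or a joint stands for the part that bears it (a point fixed in the world has none). Each returns a list of dicts, best first, with "score" (0 to 1); they miss things now and then, are a little off and sometimes report something else, mostly with a low value. They report only what shows in the picture. A call takes as long as a camera call. They do not tell look-alikes from the thing itself.
- r.find_in(picture, target): "uv" ([column, row] in pixels, amid what is visible of it).
- r.trace(picture, target): "mask" (384x512 bool, what is visible of it) and "uv" ([column, row] in pixels, amid what is visible of it).
The state is a dict: "time_s": time; "joints": joint angles; "qd": joint speeds; "joint_torque": joint torques, N m; "tcp_pos": TCP position; "eef_rot": TCP orientation; "contact_force": force on the tool from outside, world axes, zero at the start; "moment": the same for the moment, N m; "gripper_width": finger opening in m.
Only numpy, scipy, OpenCV 4.12 (cv2) and the standard library are available. Lean on these libraries where they do the work, as an engineer would, in place of code of your own. Each camera call takes 0.05 s, during which the arm holds its last target. There are 200 camera calls.

## Working session

There is one attempt and no reset: what is moved stays moved. The work goes in short steps, Python scripts to look and compute and a tool call to move; the robot and the scene stay as the last step left them, time stands still between calls to the robot, and variables do not carry over. Pictures are saved under pics/ and viewed, about 8 in all and at most 12, crops included, and the job is handed in when it is done.

Besides the shell and the picture viewer there is one more tool, called after "Emit:" by a JSON object that holds its "op" and its "data". send_rows: Moves the arm, as the interface text tells. Its arguments: {"type":"object","properties":{"plan":{"type":"array"},"jaw":{"type":"number"},"force":{"type":"number"}},"required":["plan"]}

```bash
mkdir -p pics; ls; cat > h.py <<'E'
import numpy as np, cv2
from plant import r
from scipy.spatial.transform import Rotation as R
def world(c,uv):
    """world points of pixels uv (N,2)"""
    uv=np.atleast_2d(uv).astype(int); z=c["range_z"][uv[:,1],uv[:,0]]
    K=c["mtx"]; p=np.c_[(uv[:,0]-K[0,2])/K[0,0]*z,(uv[:,1]-K[1,2])/K[1,1]*z,z,np.ones(len(z))]
    return (p@np.asarray(c["pose"]).T)[z>0,:3]
def maskpts(c,m):
    v,u=np.nonzero(m); return world(c,np.c_[u,v])
def save(c,name,box=None,s=1):
    im=c["color"][:,:,::-1]
    if box: im=im[box[1]:box[3],box[0]:box[2]]
    cv2.imwrite("pics/"+name,cv2.resize(im,None,fx=s,fy=s,interpolation=cv2.INTER_CUBIC))
E
python3 - <<'E'
from h import *
s=r.get_state(); print({k:np.round(v,3) for k,v in s.items()})
ims=[]
for n in("scene","top"):
    c=r.capture(n); ims.append(c["color"][:,:,::-1]); print(n,np.round(c["pose"],3).tolist(),c["mtx"][0,0])
    for t in("tin","clamp","grip_rear","grip_front","jaw","pad","jar","big_tin"):
        for d in r.trace(c,t)[:3]:
            p=maskpts(c,d["mask"]); print(t,round(d["score"],2),np.round(d["uv"]),np.round(np.median(p,0),3),np.round(p.min(0),3),np.round(p.max(0),3))
cv2.imwrite("pics/a.png",cv2.resize(np.vstack(ims),None,fx=.78,fy=.78))
E
```

```text
pics
{'time_s': np.float64(0.0), 'joints': array([-5.2477e+01,  2.0591e+01,  6.3100e-01, -2.1000e-02, -7.0138e+01,
       -1.6509e+01]), 'qd': array([-0.025, -0.015, -0.021,  0.017,  0.015, -0.   ]), 'joint_torque': array([-0.0000e+00, -5.8272e+01,  2.9307e+01,  6.9970e+00,  7.0000e-03,
       -0.0000e+00]), 'tcp_pos': array([ 0.242, -0.63 ,  0.245]), 'eef_rot': array([ 95.361,  89.9  , 116.367]), 'contact_force': array([-0.755,  0.13 , -0.545]), 'moment': array([-0.001,  0.009,  0.028]), 'gripper_width': np.float64(0.088)}
scene [[0.069, 0.643, -0.763, 1.369], [0.998, -0.043, 0.054, -0.077], [0.001, -0.765, -0.644, 0.797], [0.0, 0.0, 0.0, 1.0]] 386.55350597386723
tin 0.78 [229. 181.] [ 0.465 -0.1    0.056] [ 0.318 -0.134 -0.003] [ 0.48  -0.068  0.075]
tin 0.66 [192. 196.] [ 0.542 -0.199  0.054] [ 0.407 -0.246 -0.002] [ 0.593 -0.167  0.074]
clamp 0.91 [279. 221.] [0.629 0.045 0.025] [ 0.5   -0.175 -0.003] [0.654 0.23  0.136]
grip_rear 0.49 [323. 199.] [0.626 0.159 0.109] [0.608 0.156 0.077] [0.63  0.166 0.136]
grip_front 0.6 [277. 224.] [0.63  0.039 0.024] [ 0.549 -0.17  -0.003] [0.6
[... 920 characters left out ...]
9  0.076]
tin 0.69 [334. 200.] [ 0.519 -0.195  0.069] [ 0.493 -0.228 -0.002] [ 0.553 -0.169  0.075]
tin 0.57 [250. 170.] [0.615 0.033 0.048] [ 0.59  -0.019  0.003] [0.648 0.229 0.067]
clamp 0.96 [254. 176.] [0.608 0.017 0.011] [ 0.577 -0.17  -0.003] [0.651 0.229 0.138]
grip_rear 0.57 [202. 164.] [0.613 0.16  0.128] [0.602 0.157 0.076] [0.629 0.167 0.137]
grip_front 0.39 [222. 165.] [0.613 0.104 0.13 ] [0.602 0.101 0.098] [0.625 0.109 0.138]
jaw 0.64 [245. 170.] [0.613 0.05  0.05 ] [ 0.59  -0.015  0.006] [0.635 0.233 0.067]
jar 0.71 [194. 227.] [0.452 0.182 0.083] [ 0.425  0.159 -0.004] [0.489 0.231 0.088]
big_tin 0.64 [119. 235.] [0.43  0.367 0.119] [ 0.382  0.33  -0.002] [0.496 0.477 0.125]
```

View pics/a.png

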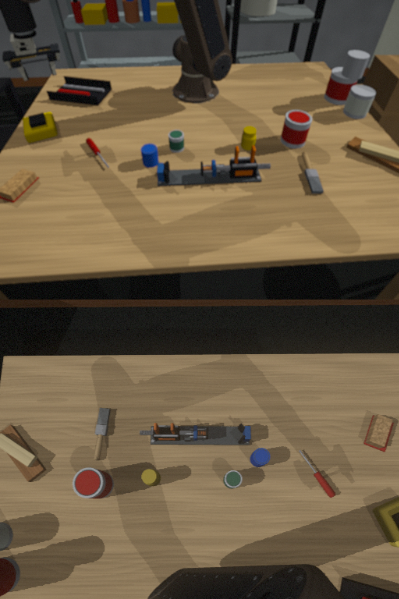

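```bash
python3 - <<'E'
from h import *
c=r.capture("top"); save(c,"b.png",(180,140,370,260),4)
b=[maskpts(c,d["mask"]) for d in r.trace(c,"tin")[:2]]
for p in b:
    p=p[p[:,2]>.06]; print("tin circ",cv2.minEnclosingCircle((p[:,:2]*1000).astype(np.float32)),len(p))
d=r.trace(c,"clamp")[0]; p=maskpts(c,d["mask"]); print("plate",np.histogram(p[:,2],np.arange(-.01,.15,.01)))
q=p[(p[:,2]<.014)&(p[:,2]>.003)]; print(cv2.minAreaRect((q[:,:2]*1000).astype(np.float32)))
for t in("grip_rear","grip_front"):
    g=maskpts(c,r.trace(c,t)[0]["mask"]); g=g[g[:,2]>.125]; print(t,np.round(g.mean(0),4),np.round(g.min(0),4),np.round(g.max(0),4), len(g))
# V, plate pieces by y
q=p[p[:,2]>.05]; 
for y in np.arange(-.18,.24,.01):
    k=q[(q[:,1]>=y)&(q[:,1]<y+.01)]
    if len(k): print(round(y,3),len(k),np.round([k[:,0].min(),k[:,0].max(),k[:,2].max()],3))
E
```

```text
tin circ ((445.0333557128906, -99.33140563964844), 29.796621322631836) 386
tin circ ((523.4256591796875, -199.91217041015625), 29.99517059326172) 380
plate (array([  21, 1471,  151,   41,  156,  258,  327,  377,  116,   14,   14,
         15,   12,   28,   53]), array([-0.01,  0.  ,  0.01,  0.02,  0.03,  0.04,  0.05,  0.06,  0.07,
        0.08,  0.09,  0.1 ,  0.11,  0.12,  0.13,  0.14]))
((614.459716796875, 14.86053466796875), (370.4333801269531, 71.16718292236328), 89.26970672607422)
grip_rear [0.6137 0.1622 0.1318] [0.6034 0.1578 0.1253] [0.6254 0.1667 0.1351] 35
grip_front [0.6134 0.1061 0.1317] [0.6029 0.1014 0.1255] [0.624  0.112  0.1363] 33
-0.17 30 [0.587 0.632 0.062]
-0.16 64 [0.587 0.633 0.061]
-0.15 49 [0.588 0.638 0.06 ]
-0.14 41 [0.58  0.641 0.063]
-0.13 4 [0.584 0.641 0.056]
-0.02 29 [0.594 0.632 0.062]
-0.01 16 [0.594 0.632 0.063]
0.0 1 [0.614 0.614 0.052]
0.01 1 [0.617 0.617 0.051]
0.02 35 [0.59  0.634 0.068]
0.03 50 [0.591 0.635 0.065]
0.04 5 [0.609 0.62  0.052]
0.05 4 [0.612 0.62  0.051]
0.06 9 [0.608 0.62  0.053]
0.07 4 [0.609 0.62  0.052]
0.08 21 [0.595 0.635 0.066]
0.09 65 [0.593 0.636 0.075]
0.1 87 [0.593 0.635 0.136]
0.11 36 [0.593 0.62  0.132]
0.12 59 [0.593 0.635 0.075]
0.13 58 [0.594 0.633 0.077]
0.14 59 [0.592 0.633 0.075]
0.15 92 [0.594 0.636 0.135]
0.16 62 [0.594 0.636 0.135]
0.17 34 [0.594 0.631 0.075]
0.18 10 [0.612 0.636 0.065]
0.19 7 [0.61  0.621 0.052]
0.2 10 [0.61  0.621 0.056]
0.21 9 [0.61  0.619 0.054]
0.22 5 [0.612 0.618 0.053]
```

View crop.

View pics/b.png

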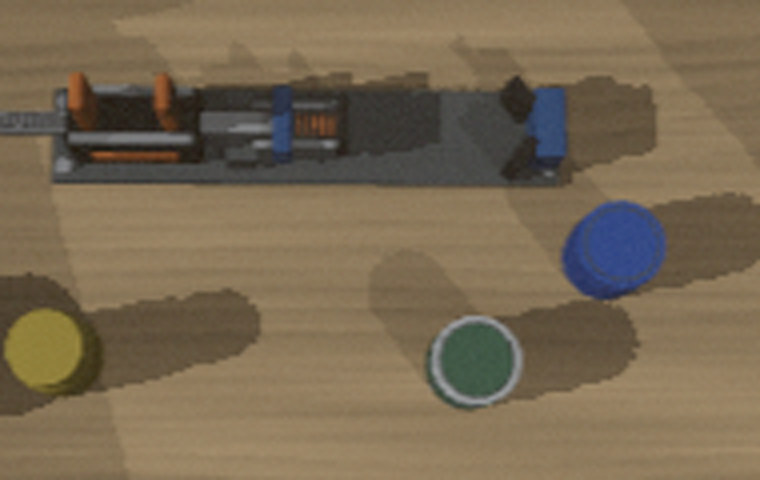

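```bash
python3 - <<'E'
from h import *
s=r.get_state(); M=R.from_euler("xyz",s["eef_rot"],degrees=True).as_matrix(); print(np.round(M,3))
c=r.capture("top"); p=maskpts(c,r.trace(c,"clamp")[0]["mask"])
def fit(P,n):
    print(n,len(P),np.round(np.polyfit(P[:,1]-.015,P[:,0],1),4))
q=p[(p[:,2]<.014)&(p[:,2]>.003)]
e=[];f=[]
for y in np.arange(-.165,.195,.01):
    k=q[(q[:,1]>=y)&(q[:,1]<y+.01)]; e.append([k[:,0].max(),y+.005]); f.append([k[:,0].min(),y+.005])
fit(np.array(e),"far"); fit(np.array(f),"near"); print(q.min(0),q.max(0))
k=p[(p[:,2]>.045)&(p[:,2]<.056)&(abs(p[:,0]-.614)<.008)]; fit(k,"rod")
from h import maskpts
d=r.trace(c,"pad"); print([(x["score"],x["uv"]) for x in d])
k=p[(p[:,2]>.055)&(p[:,1]>-.04)&(p[:,1]<.005)]; print("pad",k[:,:3].min(0),k.max(0))
E
```

```text
[[-0.    -0.359  0.933]
 [ 0.     0.933  0.359]
 [-1.     0.    -0.   ]]
far 36 [-0.1027  0.6274]
near 36 [0.0067 0.5799]
[ 0.57720366 -0.16958956  0.00300839] [0.65033076 0.22595887 0.01397283]
rod 215 [0.0039 0.6145]
[(0.57, [262.8, 166.8])]
pad [ 0.59490008 -0.01467551  0.0551791 ] [ 0.63288725 -0.00876922  0.06345945]
```

Candidates for the tin: green-lidded at top-view (296,230), blue at (334,200). The crop confirms a metal rim and green lid on the first one; the blue one is the look-alike and stays put. The clamp's +x runs along world −y, with centre (0.6145, 0.015).

```bash
cat > go.py <<'E'
# usage: go.py x y z yaw_of_tool_y_deg : scaled shift and turn to reach the world target
import sys; from h import *
x,y,z,a=map(float,sys.argv[1:5]); s=r.get_state()
M=R.from_euler("xyz",s["eef_rot"],degrees=True).as_matrix(); a=np.radians(a)
X=np.array([0,0,-1.]); Y=np.array([np.cos(a),np.sin(a),0]); T=np.c_[X,Y,np.cross(X,Y)]
print("t",s["time_s"],"pos",np.round(s["tcp_pos"],4),"F",np.round(s["contact_force"],1),"w",round(s["gripper_width"],4),"q6",round(s["joints"][5],1))
print("shift",np.round(M.T@(np.array([x,y,z])-s["tcp_pos"])/.15,3),"turn",np.round(R.from_matrix(M.T@T).as_rotvec()/(np.pi/4),3))
E
```

Emit:
{"op": "send_rows", "data": {"plan": [[[0,1,0.9],[-0.92,0,0]],[[0,1,0.9],[-0.92,0,0]],[[0,1,0.9],[-0.92,0,0]],[[0,1,0.9],[-0.92,0,0]],[[0,1,0.9],[-0.92,0,0]]], "jaw": 1, "force": 15}}

```text
time_s: 1.8
tcp_pos: [0.3157, -0.4377, 0.2464]
eef_rot: [-64.6, 89.9, -1.6]
contact_force: [-0.0, -1.7, 0.3]
gripper_width: 0.0876
```

```bash
python3 go.py .445 -.099 .15 180
```

```text
t 1.8 pos [ 0.3157 -0.4377  0.2464] F [-0.  -1.7  0.3] w 0.0876 q6 6.4
shift [0.644 0.258 2.403] turn [-0.6    0.     0.002]
```

Emit:
{"op": "send_rows", "data": {"plan": [[[0,0.1,1],[-0.6,0,0]],[[0,0.1,1],[-0.6,0,0]],[[0,0.1,1],[-0.6,0,0]],[[0,0.1,1],[-0.6,0,0]],[[0,0.1,1],[-0.6,0,0]]]}}

```text
time_s: 2.3
tcp_pos: [0.3712, -0.296, 0.2471]
eef_rot: [-98.3, 89.8, -8.1]
contact_force: [0.4, -0.0, -0.3]
gripper_width: 0.0877
```

```bash
python3 go.py .445 -.099 .15 180
```

```text
t 2.3 pos [ 0.3712 -0.296   0.2471] F [ 0.4 -0.  -0.3] w 0.0877 q6 14.9
shift [ 0.648 -0.494  1.312] turn [ 0.004 -0.001  0.004]
```

Emit:
{"op": "send_rows", "data": {"plan": [[[0,-0.25,1],[0,0,0]],[[0,-0.49,1],[0,0,0]],[[0,-0.49,1],[0,0,0]],[[0.3,-0.49,1],[0,0,0]],[[0.6,-0.49,1],[0,0,0]]]}}

```text
time_s: 2.8
tcp_pos: [0.4471, -0.1449, 0.1573]
eef_rot: [-91.8, 89.6, -1.6]
contact_force: [0.4, -1.4, -0.6]
gripper_width: 0.0876
```

```bash
python3 go.py .445 -.099 .05 180
```

```text
t 2.8 pos [ 0.4471 -0.1449  0.1573] F [ 0.4 -1.4 -0.6] w 0.0876 q6 -6.1
shift [0.715 0.018 0.306] turn [ 0.004 -0.     0.01 ]
```

Emit:
{"op": "send_rows", "data": {"plan": [[[0,0.02,0.2],[0,0,0]],[[0.05,0.02,0.31],[0,0,0]],[[0.25,0.02,0.31],[0,0,0]],[[0.5,0.02,0.31],[0,0,0]],[[0.71,0.02,0.31],[0,0,0.01]]]}}

```text
time_s: 3.3
tcp_pos: [0.4446, -0.0996, 0.0495]
eef_rot: [-155.5, 90.0, -65.5]
contact_force: [0.3, -0.1, -0.2]
gripper_width: 0.0879
```

```bash
python3 go.py .445 -.099 .05 180; python3 -c "
from h import *
c=r.capture('top'); save(c,'c.png',(200,120,400,270),4)"
```

```text
t 3.3 pos [ 0.4446 -0.0996  0.0495] F [ 0.3 -0.1 -0.2] w 0.0879 q6 -12.3
shift [-0.003 -0.003  0.004] turn [-0.001 -0.     0.   ]
```

View pics/c.png

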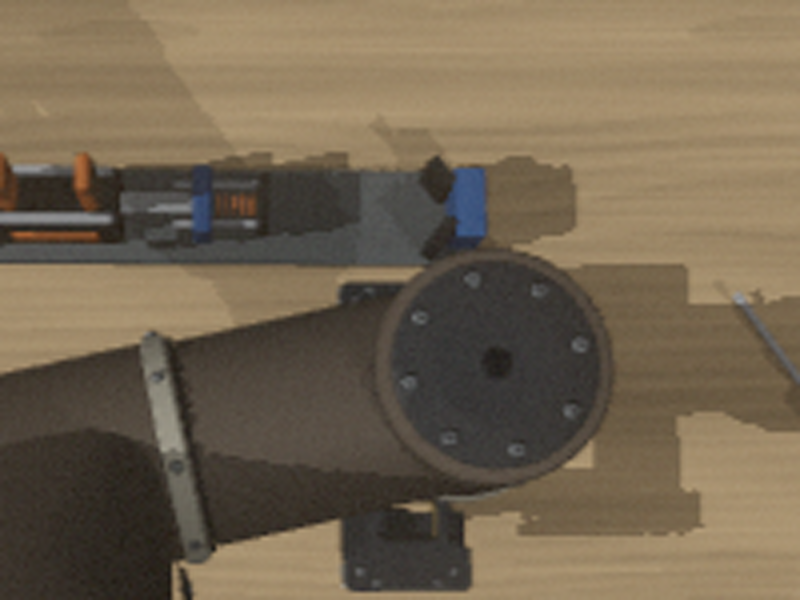

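The arm hides the tin, and the clamp and pad are unchanged. Closing, then I'll check the width.

Emit:
{"op": "send_rows", "data": {"plan": [[[0,0,0],[0,0,0]],[[0,0,0],[0,0,0]],[[0,0,0],[0,0,0]],[[0,0,0],[0,0,0]],[[0,0,0],[0,0,0]]], "jaw": -1, "force": 20}}

```text
time_s: 3.85
tcp_pos: [0.4433, -0.0998, 0.0466]
eef_rot: [98.2, 89.8, -171.9]
contact_force: [0.6, -1.4, 4.9]
gripper_width: 0.0597
```

Emit:
{"op": "send_rows", "data": {"plan": [[[-0.1,0,0],[0,0,0]],[[-0.25,0,0],[0,0,0]],[[-0.4,0,0],[0,0,0]],[[-0.5,0,0],[0,0,0]],[[-0.5,0,0],[0,0,0]]]}}

```text
time_s: 4.35
tcp_pos: [0.4448, -0.0995, 0.1238]
eef_rot: [-62.3, 90.0, 27.7]
contact_force: [-0.3, 0.3, -2.1]
gripper_width: 0.0599
```

```bash
python3 go.py .614 -.100 .125 180
```

```text
t 4.35 pos [ 0.4448 -0.0995  0.1238] F [-0.3  0.3 -2.1] w 0.0599 q6 -12.3
shift [-0.007 -1.128 -0.003] turn [-0.001  0.     0.001]
```

Emit:
{"op": "send_rows", "data": {"plan": [[[0,-0.2,0],[0,0,0]],[[0,-0.45,0],[0,0,0]],[[0,-0.7,0],[0,0,0]],[[0,-0.95,0],[0,0,0]],[[0,-1,0],[0,0,0]]]}}

```text
time_s: 4.85
tcp_pos: [0.5978, -0.0995, 0.1223]
eef_rot: [-114.6, 90.0, -24.6]
contact_force: [-1.1, -1.0, -3.5]
gripper_width: 0.0598
```

```bash
python3 go.py .614 -.102 .06 180; python3 -c "
from h import *
c=r.capture('scene'); save(c,'d.png',(150,130,350,280),4)"
```

```text
t 4.85 pos [ 0.5978 -0.0995  0.1223] F [-1.1 -1.  -3.5] w 0.0598 q6 -9.1
shift [ 0.416 -0.108 -0.017] turn [-0.001 -0.     0.   ]
```

View pics/d.png

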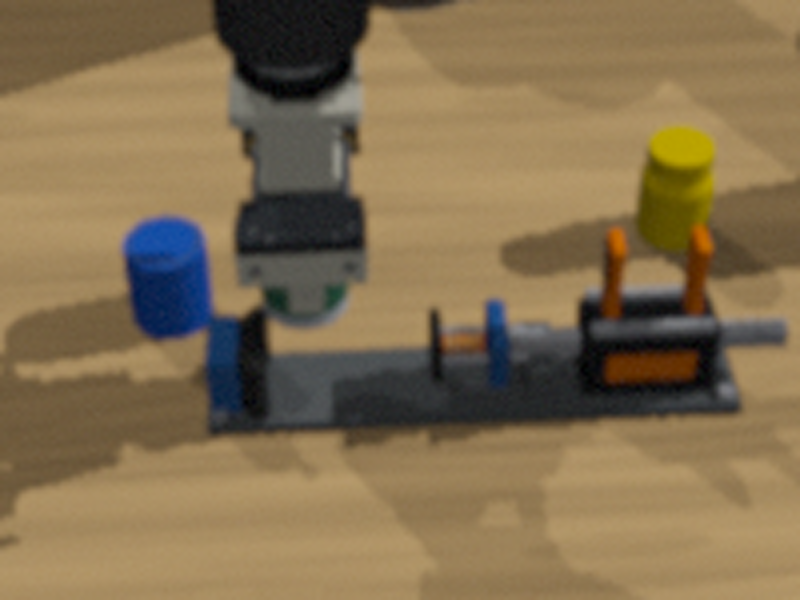

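The tin is held upright at crop (305,300), above the plate and short of the V. Lowering it.

Emit:
{"op": "send_rows", "data": {"plan": [[[0,-0.107,-0.017],[0,0,0]],[[0.1,-0.107,-0.017],[0,0,0]],[[0.2,-0.107,-0.017],[0,0,0]],[[0.33,-0.107,-0.017],[0,0,0]],[[0.4,-0.107,-0.017],[0,0,0]]]}}

```text
time_s: 5.4
tcp_pos: [0.6104, -0.102, 0.0599]
eef_rot: [88.5, 89.8, 178.4]
contact_force: [0.1, 0.9, -1.4]
gripper_width: 0.0596
```

```bash
python3 go.py .614 -.102 .055 180
```

```text
t 5.4 pos [ 0.6104 -0.102   0.0599] F [ 0.1  0.9 -1.4] w 0.0596 q6 -8.6
shift [ 0.033 -0.024  0.   ] turn [-0.002  0.    -0.005]
```

Emit:
{"op": "send_rows", "data": {"plan": [[[0,-0.02,0],[0,0,0]],[[0.005,-0.02,0],[0,0,0]],[[0.01,-0.02,0],[0,0,0]],[[0.014,-0.02,0],[0,0,0]],[[0.018,-0.02,0],[0,0,0]]]}}

```text
time_s: 5.9
tcp_pos: [0.6137, -0.102, 0.0578]
eef_rot: [85.8, 89.8, 175.8]
contact_force: [-0.2, -0.1, -1.4]
gripper_width: 0.0595
```

```bash
python3 go.py .614 -.102 .055 180
```

```text
t 5.9 pos [ 0.6137 -0.102   0.0578] F [-0.2 -0.1 -1.4] w 0.0595 q6 -8.5
shift [ 0.019 -0.002  0.   ] turn [-0.002  0.    -0.004]
```

Emit:
{"op": "send_rows", "data": {"plan": [[[0.003,0,0],[0,0,0]],[[0.006,0,0],[0,0,0]],[[0.01,0,0],[0,0,0]],[[0.014,0,0],[0,0,0]],[[0.018,0,0],[0,0,0]]]}}

```text
time_s: 6.4
tcp_pos: [0.6137, -0.102, 0.055]
eef_rot: [85.8, 89.8, 175.7]
contact_force: [-0.1, 0.2, -1.8]
gripper_width: 0.0597
```

```bash
python3 go.py .614 -.102 .055 180
```

```text
t 6.4 pos [ 0.6137 -0.102   0.055 ] F [-0.1  0.2 -1.8] w 0.0597 q6 -8.5
shift [ 0.    -0.002  0.   ] turn [-0.002  0.    -0.004]
```

Emit:
{"op": "send_rows", "data": {"plan": [[[0.003,0,0],[0,0,0]],[[0.006,0,0],[0,0,0]],[[0.01,0,0],[0,0,0]],[[0.012,0,0],[0,0,0]],[[0.012,0,0],[0,0,0]]]}}

```text
time_s: 6.9
tcp_pos: [0.6137, -0.102, 0.0546]
eef_rot: [90.2, 89.8, -179.8]
contact_force: [-4.2, 1.5, 11.1]
gripper_width: 0.0596
```

```bash
python3 go.py .614 -.102 .055 180
```

```text
t 6.9 pos [ 0.6137 -0.102   0.0546] F [-4.2  1.5 11.1] w 0.0596 q6 -8.5
shift [-0.003 -0.002  0.   ] turn [-0.001 -0.    -0.004]
```

Emit:
{"op": "send_rows", "data": {"plan": [[[0,0,0],[0,0,0]],[[0,0,0],[0,0,0]],[[0,0,0],[0,0,0]],[[0,0,0],[0,0,0]],[[0,0,0],[0,0,0]]], "jaw": 1}}

```text
time_s: 7.4
tcp_pos: [0.6137, -0.102, 0.0544]
eef_rot: [91.3, 89.8, -178.8]
contact_force: [0.1, 0.6, -0.0]
gripper_width: 0.0869
```

Emit:
{"op": "send_rows", "data": {"plan": [[[-0.1,0,0],[0,0,0]],[[-0.3,0,0],[0,0,0]],[[-0.55,0,0],[0,0,0]],[[-0.8,0,0],[0,0,0]],[[-1,0,0],[0,0,0]]]}}

```text
time_s: 7.9
tcp_pos: [0.6145, -0.1021, 0.2068]
eef_rot: [97.0, 89.9, -173.0]
contact_force: [-0.1, 0.8, -0.7]
gripper_width: 0.0878
```

```bash
python3 go.py .6138 .135 .2 90;python3 go.py .6138 .135 .2 270
```

```text
t 7.9 pos [ 0.6145 -0.1021  0.2068] F [-0.1  0.8 -0.7] w 0.0878 q6 -8.5
shift [0.045 0.006 1.581] turn [ 1.999e+00 -2.000e-03 -1.000e-03]
t 7.9 pos [ 0.6145 -0.1021  0.2068] F [-0.1  0.8 -0.7] w 0.0878 q6 -8.5
shift [0.045 0.006 1.581] turn [-2.001e+00  1.000e-03 -2.000e-03]
```

Emit:
{"op": "send_rows", "data": {"plan": [[[0,0,0.3],[0.19,0,0]],[[0,0,0.6],[0.38,0,0]],[[0,0,0.9],[0.57,0,0]],[[0,0,1],[0.76,0,0]],[[0,0,1],[0.95,0,0]]]}}

```text
time_s: 8.4
tcp_pos: [0.6146, 0.0505, 0.2066]
eef_rot: [130.4, 89.9, 177.8]
contact_force: [0.2, -0.2, -0.2]
gripper_width: 0.0877
```

```bash
python3 go.py .6138 .135 .2 90; python3 - <<'E'
from h import *
c=r.capture("scene"); save(c,"e.png",(170,140,350,275),4)
for d in r.trace(c,"tin")[:3]:
    p=maskpts(c,d["mask"]); p=p[p[:,2]>.06]; print(round(d["score"],2),np.round(d["uv"]),np.round(p.min(0),3),np.round(p.max(0),3)); k=p[p[:,2]>p[:,2].max()-.006]; print(cv2.minEnclosingCircle((k[:,:2]*1000).astype(np.float32)))
E
```

```text
t 8.4 pos [0.6146 0.0505 0.2066] F [ 0.2 -0.2 -0.2] w 0.0877 q6 -65.4
shift [0.044 0.385 0.411] turn [ 1.053e+00 -2.000e-03 -1.000e-03]
0.85 [192. 197.] [ 0.495 -0.229  0.06 ] [ 0.554 -0.171  0.076]
((524.7976684570312, -202.45639038085938), 31.15673828125)
0.75 [227. 219.] [ 0.582 -0.131  0.06 ] [ 0.644 -0.073  0.083]
((613.2025146484375, -101.97956848144531), 30.406076431274414)
```

View pics/e.png

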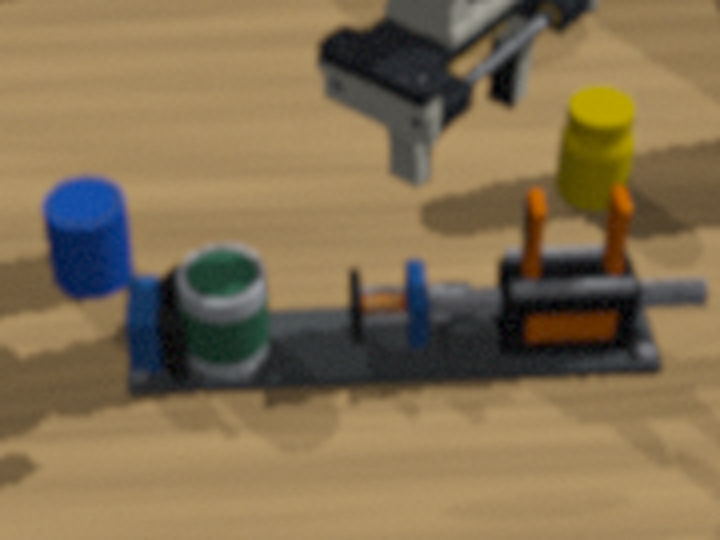

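The tin stands upright on the plate at crop (222,310), at clamp x≈117 mm and y≈0. On to the grips.

Emit:
{"op": "send_rows", "data": {"plan": [[[0,0.1,0.1],[0.19,0,0]],[[0,0.2,0.2],[0.38,0,0]],[[0,0.3,0.3],[0.57,0,0]],[[0,0.38,0.41],[0.76,0,0]],[[0,0.385,0.41],[0.95,0,0]]]}}

```text
time_s: 9.0
tcp_pos: [0.6138, 0.1345, 0.2063]
eef_rot: [-179.7, 89.9, -175.0]
contact_force: [-0.4, -0.6, 0.8]
gripper_width: 0.0874
```

```bash
python3 go.py .6138 .1345 .105 90
```

```text
t 9.0 pos [0.6138 0.1345 0.2063] F [-0.4 -0.6  0.8] w 0.0874 q6 -115.3
shift [0.675 0.    0.001] turn [ 0.106 -0.002  0.   ]
```

Emit:
{"op": "send_rows", "data": {"plan": [[[0,0,0],[0.106,0,0]],[[0.15,0,0],[0.106,0,0]],[[0.35,0,0],[0.106,0,0]],[[0.55,0,0],[0.106,0,0]],[[0.67,0,0],[0.106,0,0]]]}}

```text
time_s: 9.5
tcp_pos: [0.6127, 0.1333, 0.1034]
eef_rot: [-165.8, 89.8, -165.6]
contact_force: [-0.1, -0.6, -0.3]
gripper_width: 0.0873
```

```bash
python3 go.py .6138 .1345 .105 90
```

```text
t 9.5 pos [0.6127 0.1333 0.1034] F [-0.1 -0.6 -0.3] w 0.0873 q6 -119.8
shift [-0.011  0.008  0.008] turn [ 0.005 -0.005  0.001]
```

Emit:
{"op": "send_rows", "data": {"plan": [[[-0.011,0.008,0.008],[0,0,0]],[[-0.011,0.008,0.008],[0,0,0]],[[-0.011,0.008,0.008],[0,0,0]],[[-0.011,0.008,0.008],[0,0,0]],[[-0.011,0.008,0.008],[0,0,0]]], "jaw": -1, "force": 20}}

```text
time_s: 10.0
tcp_pos: [0.6147, 0.1329, 0.1063]
eef_rot: [-134.5, 89.8, -134.2]
contact_force: [4.2, -8.9, -2.7]
gripper_width: 0.0534
```

```bash
cat > m.py <<'E'
from h import *
import sys
c=r.capture("scene"); 
if len(sys.argv)>1: save(c,sys.argv[1],(190,170,350,260),5)
s=r.get_state(); print("t",s["time_s"],"w",round(s["gripper_width"],4),"F",np.round(s["contact_force"],1),"pos",np.round(s["tcp_pos"],4))
# blue/black column profile of raised parts along clamp axis, from depth
v,u=np.mgrid[0:384,0:512]; uv=np.c_[u.ravel(),v.ravel()]; ok=c["range_z"].ravel()>0; uv=uv[ok]
P=world(c,uv); col=c["color"].reshape(-1,3)[ok].astype(int)
k=(abs(P[:,0]-.614)<.03)&(P[:,1]>-.15)&(P[:,1]<.06)
cx=(.015-P[:,1])*1000
k2=k&(P[:,2]>.05)&(P[:,2]<.066)&(abs(P[:,0]-.614)<.026)
h,_=np.histogram(cx[k2],np.arange(-40,170,4)); print("raised z50-66:",[(int(e),int(n)) for e,n in zip(np.arange(-40,170,4),h) if n])
blue=k2&(col[:,2]>col[:,0]+30)&(cx<120); print("blue jaw cx",np.round([cx[blue].min(),np.median(cx[blue]),cx[blue].max()],1) if blue.any() else None)
t=k&(P[:,2]>.07)&(cx>60); q=P[t][:,:2]*1000
if len(q): print("tin",np.round(cv2.minEnclosingCircle(q.astype(np.float32))[0],1),len(q))
E
python3 m.py
```

```text
t 10.05 w 0.0494 F [ 3.9 -7.9 -1.8] pos [0.6147 0.1328 0.1063]
raised z50-66: [(-40, 4), (-36, 3), (-32, 2), (-28, 3), (-24, 6), (-16, 2), (-12, 14), (-8, 22), (-4, 18), (0, 25), (4, 3), (12, 1), (16, 1), (24, 1), (32, 11), (36, 19), (40, 13), (88, 4), (92, 9), (96, 4), (100, 9), (104, 4), (108, 2), (116, 1), (120, 1), (124, 3), (128, 3), (132, 8), (136, 4), (140, 10), (144, 5), (148, 13), (152, 12), (156, 19), (160, 14), (164, 6)]
blue jaw cx [-8.  -1.7  3.5]
tin [ 612.7 -102.6] 311
```

Emit:
{"op": "send_rows", "data": {"plan": [[[0,-0.007,0],[0,0,0]],[[0,-0.007,0],[0,0,0]],[[0,-0.007,0],[0,0,0]],[[0,-0.007,0],[0,0,0]],[[0,-0.007,0],[0,0,0]]]}}

```text
time_s: 10.55
tcp_pos: [0.6147, 0.1326, 0.1064]
eef_rot: [-145.3, 89.9, -145.0]
contact_force: [0.1, 4.3, -7.1]
gripper_width: 0.0414
```

```bash
python3 m.py
```

```text
t 10.6 w 0.0413 F [-0.1  5.3 -7.2] pos [0.6147 0.1326 0.1064]
raised z50-66: [(-40, 2), (-36, 2), (-32, 2), (-28, 3), (-24, 2), (-20, 2), (-16, 4), (-12, 4), (-8, 2), (-4, 3), (0, 13), (4, 17), (8, 22), (12, 24), (24, 3), (28, 2), (32, 1), (36, 3), (40, 2), (44, 8), (48, 19), (52, 14), (88, 5), (92, 11), (96, 5), (100, 9), (104, 4), (108, 2), (124, 2), (128, 1), (132, 8), (136, 4), (140, 9), (144, 5), (148, 11), (152, 12), (156, 21), (160, 14), (164, 7)]
blue jaw cx [ 2.9  9.3 14.6]
tin [ 613.3 -102.9] 305
```

Emit:
{"op": "send_rows", "data": {"plan": [[[0,0,0],[0,0,0]],[[0,0,0],[0,0,0]],[[0,0,0],[0,0,0]],[[0,0,0],[0,0,0]],[[0,0,0],[0,0,0]]], "jaw": 0.75}}

```text
time_s: 11.1
tcp_pos: [0.6152, 0.1323, 0.1073]
eef_rot: [-119.0, 89.9, -118.7]
contact_force: [-0.2, -0.9, -0.5]
gripper_width: 0.0743
```

```bash
python3 m.py; python3 go.py .6138 .1328 .106 90
```

```text
t 11.15 w 0.0757 F [ 0.1 -0.9  0.1] pos [0.6152 0.1323 0.1072]
raised z50-66: [(-40, 2), (-36, 3), (-32, 2), (-28, 3), (-24, 5), (-20, 4), (-16, 5), (-12, 4), (-8, 4), (-4, 3), (0, 15), (4, 17), (8, 24), (12, 23), (16, 2), (24, 1), (32, 2), (36, 4), (40, 2), (44, 7), (48, 19), (52, 13), (88, 7), (92, 9), (96, 4), (100, 6), (104, 2), (112, 1), (120, 1), (124, 1), (128, 4), (132, 9), (136, 4), (140, 10), (144, 6), (148, 12), (152, 11), (156, 19), (160, 17), (164, 7)]
blue jaw cx [ 3.2  9.1 14.7]
tin [ 612.8 -102.7] 306
t 11.15 pos [0.6152 0.1323 0.1072] F [ 0.1 -0.9  0.1] w 0.0757 q6 -119.6
shift [ 0.008  0.003 -0.009] turn [ 0.007 -0.001  0.002]
```

Emit:
{"op": "send_rows", "data": {"plan": [[[0.008,0.003,-0.009],[0.007,0,0]],[[0.008,0.003,-0.009],[0.007,0,0]],[[0.008,0.003,-0.009],[0.007,0,0]],[[0.008,0.003,-0.009],[0.007,0,0]],[[0.008,0.003,-0.009],[0.007,0,0]]], "jaw": -1}}

```text
time_s: 11.65
tcp_pos: [0.614, 0.1327, 0.1064]
eef_rot: [-110.4, 89.9, -110.4]
contact_force: [-2.0, -0.5, 4.2]
gripper_width: 0.0426
```

Emit:
{"op": "send_rows", "data": {"plan": [[[0,0,0],[0,0,0]],[[0,0,0],[0,0,0]],[[0,0,0],[0,0,0]],[[0,0,0],[0,0,0]],[[0,0,0],[0,0,0]]]}}

```text
time_s: 12.15
tcp_pos: [0.6139, 0.1327, 0.1064]
eef_rot: [-112.7, 89.9, -112.6]
contact_force: [-2.4, -0.0, 3.7]
gripper_width: 0.0408
```

Emit:
{"op": "send_rows", "data": {"plan": [[[0,0,0],[0,0,0]],[[0,0,0],[0,0,0]],[[0,0,0],[0,0,0]],[[0,0,0],[0,0,0]],[[0,0,0],[0,0,0]]], "jaw": 0.75}}

```text
time_s: 12.65
tcp_pos: [0.614, 0.1327, 0.1062]
eef_rot: [-113.1, 89.9, -113.1]
contact_force: [0.2, 0.1, 0.7]
gripper_width: 0.0738
```

```bash
python3 m.py; python3 go.py .6138 .1328 .106 90
```

```text
t 12.7 w 0.0753 F [ 0.1  0.5 -0.3] pos [0.6139 0.1327 0.1062]
raised z50-66: [(-40, 3), (-36, 4), (-32, 2), (-28, 2), (-24, 5), (-20, 3), (-16, 3), (-12, 5), (-8, 3), (-4, 3), (0, 3), (4, 4), (8, 3), (12, 4), (16, 8), (20, 20), (24, 19), (28, 23), (32, 11), (36, 2), (40, 2), (56, 2), (60, 2), (64, 16), (68, 17), (72, 4), (88, 5), (92, 10), (96, 4), (100, 7), (104, 4), (108, 3), (112, 1), (124, 2), (128, 2), (132, 8), (136, 5), (140, 9), (144, 7), (148, 14), (152, 11), (156, 19), (160, 14), (164, 6)]
blue jaw cx [22.1 27.8 33.2]
tin [ 613.7 -103.4] 304
t 12.7 pos [0.6139 0.1327 0.1062] F [ 0.1  0.5 -0.3] w 0.0753 q6 -120.1
shift [ 0.001  0.001 -0.001] turn [ 0.    -0.001  0.002]
```

Emit:
{"op": "send_rows", "data": {"plan": [[[0,0,0],[0,0,0]],[[0,0,0],[0,0,0]],[[0,0,0],[0,0,0]],[[0,0,0],[0,0,0]],[[0,0,0],[0,0,0]]], "jaw": -1}}

```text
time_s: 13.2
tcp_pos: [0.6138, 0.1327, 0.106]
eef_rot: [-118.8, 89.9, -118.7]
contact_force: [0.2, 0.4, -0.5]
gripper_width: 0.0426
```

Emit:
{"op": "send_rows", "data": {"plan": [[[0,0,0],[0,0,0]],[[0,0,0],[0,0,0]],[[0,0,0],[0,0,0]],[[0,0,0],[0,0,0]],[[0,0,0],[0,0,0]]]}}

```text
time_s: 13.7
tcp_pos: [0.6139, 0.1327, 0.1061]
eef_rot: [-117.9, 89.9, -117.9]
contact_force: [0.6, 0.5, -1.2]
gripper_width: 0.041
```

```bash
python3 m.py f.png; python3 go.py .6138 .1328 .106 90
```

```text
t 13.75 w 0.0408 F [-1.3 -1.6 -0.7] pos [0.6138 0.1327 0.106 ]
raised z50-66: [(-40, 5), (-36, 2), (-32, 1), (-28, 3), (-24, 4), (-20, 3), (-16, 1), (-12, 2), (-8, 1), (-4, 3), (0, 4), (4, 5), (8, 1), (12, 5), (16, 2), (20, 4), (24, 2), (28, 3), (32, 3), (36, 15), (40, 19), (44, 26), (48, 21), (52, 1), (56, 3), (64, 1), (72, 1), (76, 3), (80, 12), (84, 18), (88, 10), (92, 9), (96, 4), (100, 9), (104, 4), (108, 5), (124, 3), (128, 2), (132, 9), (136, 4), (140, 10), (144, 5), (148, 12), (152, 13), (156, 18), (160, 15), (164, 7)]
blue jaw cx [38.7 45.2 49.8]
tin [ 613.6 -103.4] 311
t 13.75 pos [0.6138 0.1327 0.106 ] F [-1.3 -1.6 -0.7] w 0.0408 q6 -120.1
shift [ 0.     0.001 -0.   ] turn [ 0.    -0.001  0.003]
```

View pics/f.png

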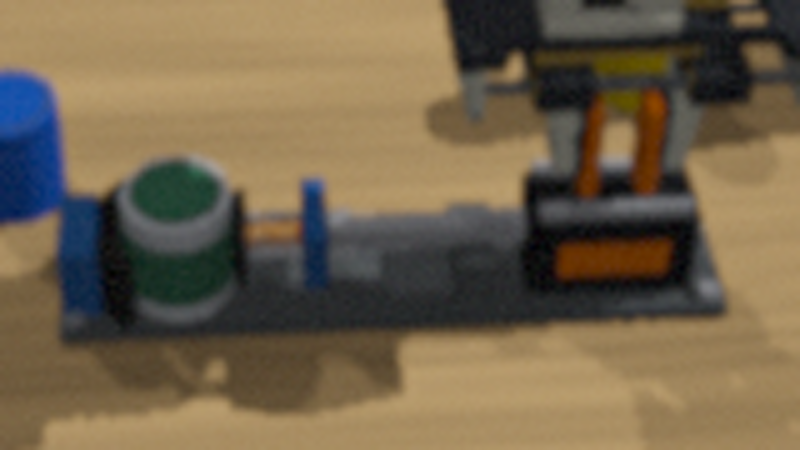

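The pad is just at the tin (crop 240,235), and the grips reached the stop, so I pump again.

Emit:
{"op": "send_rows", "data": {"plan": [[[0,0,0],[0,0,0]],[[0,0,0],[0,0,0]],[[0,0,0],[0,0,0]],[[0,0,0],[0,0,0]],[[0,0,0],[0,0,0]]], "jaw": 0.75}}

```text
time_s: 14.25
tcp_pos: [0.6139, 0.1326, 0.1061]
eef_rot: [-117.3, 89.9, -117.2]
contact_force: [0.3, 0.7, 0.7]
gripper_width: 0.074
```

Emit:
{"op": "send_rows", "data": {"plan": [[[0,0,0],[0,0,0]],[[0,0,0],[0,0,0]],[[0,0,0],[0,0,0]],[[0,0,0],[0,0,0]],[[0,0,0],[0,0,0]]], "jaw": -1, "force": 20}}

```text
time_s: 14.75
tcp_pos: [0.6139, 0.1327, 0.1063]
eef_rot: [-114.0, 89.9, -114.0]
contact_force: [-0.1, 0.0, 1.3]
gripper_width: 0.0427
```

Emit:
{"op": "send_rows", "data": {"plan": [[[0,0,0],[0,0,0]],[[0,0,0],[0,0,0]],[[0,0,0],[0,0,0]],[[0,0,0],[0,0,0]],[[0,0,0],[0,0,0]]]}}

```text
time_s: 15.25
tcp_pos: [0.6139, 0.1327, 0.1063]
eef_rot: [-112.5, 89.9, -112.5]
contact_force: [-0.8, -0.0, 0.7]
gripper_width: 0.0423
```

```bash
python3 m.py g.png; python3 go.py .6138 .1328 .106 90
```

```text
t 15.3 w 0.0427 F [-0.2  0.4  0.3] pos [0.6139 0.1327 0.1063]
raised z50-66: [(-40, 7), (-36, 5), (-32, 3), (-28, 4), (-24, 4), (-20, 3), (-16, 1), (-12, 5), (-8, 2), (-4, 3), (0, 5), (4, 3), (8, 3), (12, 6), (16, 5), (20, 2), (24, 3), (28, 2), (32, 3), (36, 3), (40, 3), (44, 3), (48, 3), (52, 20), (56, 20), (60, 22), (64, 14), (72, 2), (76, 2), (88, 20), (92, 18), (96, 5), (100, 7), (104, 6), (108, 7), (112, 4), (116, 2), (124, 1), (128, 1), (132, 2), (136, 1), (140, 9), (144, 3), (148, 10), (152, 7), (156, 18), (160, 16), (164, 7)]
blue jaw cx [54.6 59.4 63.8]
tin [ 613.3 -110.1] 307
t 15.3 pos [0.6139 0.1327 0.1063] F [-0.2  0.4  0.3] w 0.0427 q6 -120.1
shift [ 0.002  0.001 -0.001] turn [ 0.001 -0.001  0.002]
```

View pics/g.png

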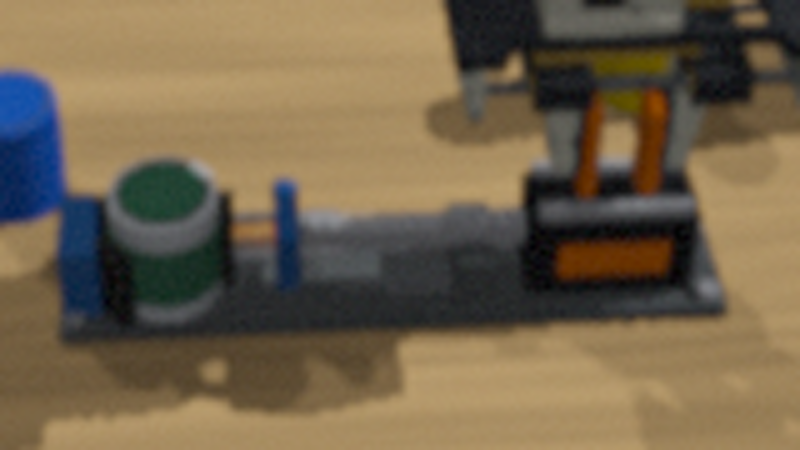

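Emit:
{"op": "send_rows", "data": {"plan": [[[0,0,0],[0,0,0]],[[0,0,0],[0,0,0]],[[0,0,0],[0,0,0]],[[0,0,0],[0,0,0]],[[0,0,0],[0,0,0]]], "force": 22}}

```text
time_s: 15.8
tcp_pos: [0.6139, 0.1327, 0.1063]
eef_rot: [-113.1, 89.9, -113.1]
contact_force: [-1.2, -0.8, 0.5]
gripper_width: 0.0413
```

```bash
for i in 1 2 3; do python3 m.py | grep -v raised; done; python3 - <<'E'
from h import *
# pad gap: dark pixels at z 45-60 between jaw and tin, three shots
for i in range(3):
    c=r.capture("scene"); v,u=np.mgrid[0:384,0:512]; P=world(c,np.c_[u.ravel(),v.ravel()]); cx=(.015-P[:,1])*1000
    col=c["color"].reshape(-1,3)[c["range_z"].ravel()>0].astype(int)
    k=(abs(P[:,0]-.614)<.024)&(P[:,2]>.05)&(P[:,2]<.066)&(cx>70)&(cx<100)&(col.max(1)<70)
    print("pad",k.sum(),np.round(np.percentile(cx[k],[10,50,90]),1))
E
```

```text
t 15.85 w 0.0409 F [-0.  -0.1  0.5] pos [0.6139 0.1327 0.1063]
blue jaw cx [54.8 61.3 65.8]
tin [ 613.4 -111.1] 311
t 15.9 w 0.041 F [-0.8 -0.4  0.5] pos [0.6139 0.1327 0.1063]
blue jaw cx [56.8 60.9 65.8]
tin [ 613.  -112.4] 304
t 15.95 w 0.041 F [-0.9  0.1  0.7] pos [0.6139 0.1327 0.1063]
blue jaw cx [56.8 61.1 65.8]
tin [ 613.4 -111.8] 306
pad 28 [91.7 94.3 97.4]
pad 28 [91.  94.2 97.3]
pad 29 [91.6 94.2 97.4]
```

The grips are at the stop, and the tin moved another millimetre or so into the V. One more pump for a firm, stalled squeeze.

Emit:
{"op": "send_rows", "data": {"plan": [[[0,0,0],[0,0,0]],[[0,0,0],[0,0,0]],[[0,0,0],[0,0,0]],[[0,0,0],[0,0,0]],[[0,0,0],[0,0,0]]], "jaw": 0.75}}

```text
time_s: 16.6
tcp_pos: [0.6139, 0.1327, 0.1062]
eef_rot: [-114.2, 89.9, -114.2]
contact_force: [0.3, -0.1, 0.2]
gripper_width: 0.0741
```

Emit:
{"op": "send_rows", "data": {"plan": [[[0,0,0],[0,0,0]],[[0,0,0],[0,0,0]],[[0,0,0],[0,0,0]],[[0,0,0],[0,0,0]],[[0,0,0],[0,0,0]]], "jaw": -1, "force": 20}}

```text
time_s: 17.1
tcp_pos: [0.6139, 0.1327, 0.1062]
eef_rot: [-116.3, 89.9, -116.3]
contact_force: [0.1, -0.4, 0.3]
gripper_width: 0.053
```

Emit:
{"op": "send_rows", "data": {"plan": [[[0,0,0],[0,0,0]],[[0,0,0],[0,0,0]],[[0,0,0],[0,0,0]],[[0,0,0],[0,0,0]],[[0,0,0],[0,0,0]]]}}

```text
time_s: 17.6
tcp_pos: [0.6139, 0.1327, 0.1062]
eef_rot: [-116.7, 89.9, -116.7]
contact_force: [-0.2, 0.1, 0.1]
gripper_width: 0.053
```

```bash
python3 m.py i.png; python3 m.py | grep -v raised; python3 - <<'E'
from h import *
for i in range(2):
    c=r.capture("scene"); v,u=np.mgrid[0:384,0:512]; P=world(c,np.c_[u.ravel(),v.ravel()]); cx=(.015-P[:,1])*1000
    col=c["color"].reshape(-1,3)[c["range_z"].ravel()>0].astype(int)
    k=(abs(P[:,0]-.614)<.024)&(P[:,2]>.05)&(P[:,2]<.066)&(cx>70)&(cx<100)&(col.max(1)<70)
    print("pad",k.sum(),np.round(np.percentile(cx[k],[10,50,90]),1))
E
```

```text
t 17.65 w 0.0532 F [-0.4 -1.1 -0.3] pos [0.6139 0.1327 0.1062]
raised z50-66: [(-40, 6), (-36, 3), (-32, 6), (-28, 5), (-24, 5), (-20, 4), (-16, 4), (-12, 2), (-8, 1), (-4, 4), (0, 4), (4, 2), (8, 2), (12, 4), (16, 2), (20, 4), (28, 6), (32, 2), (36, 4), (40, 2), (44, 3), (48, 6), (52, 13), (56, 21), (60, 22), (64, 22), (72, 3), (76, 2), (88, 20), (92, 18), (96, 5), (100, 8), (104, 6), (108, 8), (112, 2), (116, 1), (120, 1), (124, 1), (128, 2), (132, 2), (136, 2), (140, 8), (144, 4), (148, 9), (152, 7), (156, 17), (160, 16), (164, 6)]
blue jaw cx [56.8 61.2 65.8]
tin [ 613.3 -111.7] 307
t 17.7 w 0.053 F [ 0.3  0.3 -0.1] pos [0.6139 0.1327 0.1062]
blue jaw cx [56.7 61.1 65.7]
tin [ 613.4 -110.7] 306
pad 32 [91.5 94.3 97.5]
pad 29 [91.2 94.2 97.4]
```

View pics/i.png

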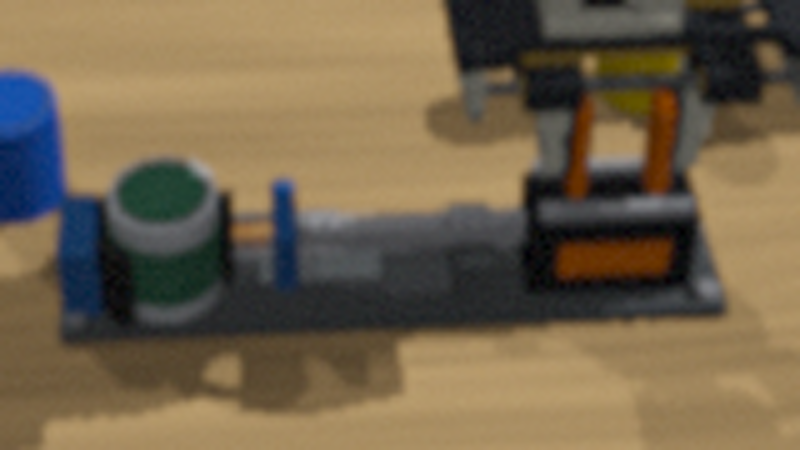

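The squeeze now stalls at a 53 mm opening, well short of the 42 mm stop. The tin is seated in the V at crop (165,240) and the spring is visibly shortened. Handing in while still holding.

```bash
python3 -c "
from h import *
print(r.close_job()); print(r.get_state()['gripper_width'])"
```

```text
the job is handed in; nothing more can be done
None
the job is handed in; nothing more can be done
```

I stood the green-banded tin upright on the base plate, 8 mm short of the V and in line with it, and let go. Then I pumped the grips five times and handed the job in at about 18 s, still squeezing them with 20 N. No verdict was reported.

- **Tin position:** it sits fully in the V at clamp x of about 126 mm (the seat is 125 mm) and y of about 1 mm. It was still upright.
- **Squeeze:** the last one stalled at a 53 mm opening, well short of the 42 mm stop, so the pad is pressing the tin.
- **Pressure:** the spring looks roughly 8 mm compressed, which is about 10 N. The 20 N squeeze minus return spring and friction gives about 11–12 N. Both are well under the 25 N dent limit.
- **Disagreement:** the fourth squeeze looked stalled at first. Raising it to 22 N took the grips to the stop and the tin reading shifted about 1–1.5 mm, within the camera's 1–2 mm scatter. I did the fifth pump to be sure.
- **Bystanders:** I did not touch the jar, big tin, screwdriver, brush or blue look-alike. I did not re-measure their positions at the end.

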